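# Lay out the sampling station: each container in its own holder

### The job

Get the test desk ready for the next visitor: stand the slim sample tube in the small round well, the wide specimen jar in the large round well and the square buffer bottle in the square well, and lay the test cassette on its plate, centred on the oblong outline and lined up with it. Each must rest fully down on its holder's floor; never tip the tube, jar or bottle over on the way, and leave the spray can and the tissue box where they are.

Things in the scene. Friction and masses are not known exactly. Their poses are not given: they have to be found in the camera images.
- tube_center (a point): Slim sample tube, clear plastic with a paper label and white screw cap, standing upright and loose: 30 mm across (cap 31 mm), 92 mm tall, about 50 g. Origin on its axis, half-way up (46 mm above its foot); z up along its axis. Belongs in the small round well.
- jar_center (a point): Wide, squat specimen jar, clear plastic with a paper label and white lid, standing upright and loose: 52 mm across (lid included), 70 mm tall, about 90 g. Origin on its axis, half-way up (35 mm above its foot); z up. Belongs in the large round well.
- bottle_center (a point): Square buffer bottle, white plastic with a round grey cap, standing upright and loose: body 48 x 48 mm and 68 mm tall, cap 28 mm across on top, 85 mm tall in all, about 120 g. Origin on its axis, half-way up (42.5 mm above its foot); x and y point square to its flat sides, z up. Belongs in the square well, any of its four ways round.
- cassette_center (a point): Flat white test cassette with a small grey window and a grey round port on top, lying face up and loose: 72 mm long, 26 mm wide, 10 mm thick, about 30 g. Origin at its centre, half-way up (5 mm above its underside); x along its length, y across its width, z up. Belongs on the cassette plate, either way round.
- small_round_well_floor (a point): Small round holder, white plastic, fixed to the table: a round well 44 mm across inside, 58 mm outside, with a white floor. Origin at the centre of the well's floor, which is 4 mm above the table; the rim stands 12 mm above that floor. z up.
- large_round_well_floor (a point): Large round holder, white plastic, fixed to the table: a round well 68 mm across inside, 82 mm outside, with a white floor. Origin at the centre of the well's floor, which is 4 mm above the table; the rim stands 12 mm above that floor. z up.
- square_well_floor (a point): Square holder, white plastic, fixed to the table: a square well 62 x 62 mm inside, 76 x 76 mm outside, with a white floor. Origin at the centre of the well's floor, which is 4 mm above the table; the rim stands 12 mm above that floor. x and y point square to its walls, z up.
- cassette_plate_floor (a point): Cassette plate, white plastic, fixed to the table: a flat plate 102 x 70 mm with a grey oblong outline 86 x 34 mm (78 x 28 mm inside the line) in its middle, and a low lip along each short end, 4 mm above the plate and 88 mm apart; the long sides have no lip. Origin at the middle of the outline on the plate's top, which is 4 mm above the table; x along the outline's length, z up.
- spray_can_center (a point): Bystander: tall white, blue and yellow spray can, loose, 52 mm across and 150 mm tall, on the robot's left. Origin on its axis, half-way up (75 mm). Leave it standing.
- tissue_box_center (a point): Bystander: brown cardboard tissue box, loose, 110 x 110 x 85 mm, on the robot's right. Origin at its centre (42.5 mm up). Leave it.
Not all that is in view belongs to the job. Leave any green look-alike of the part that bears bottle_center alone.

How it is judged:
By the outcome, as a careful person would: the job done as asked, in the order asked, and still so for the second after the job is handed in, with the robot touching nothing.
It also fails if it takes over 128 s, if anything falls off the work surface, if the arm or the gripper's body presses on something with over 40 N, if the wrist force passes 120 N, or if a joint passes its speed limit or range.

### The arm

A 7-joint arm with a two-finger parallel gripper is mounted at the origin on the work surface. World frame = base frame: x ahead of the robot, y to its left, z up, the work surface at z = 0. Lengths are in m, angles in rad, forces in N, time in s.
With the tool pointing down it reaches from about 0.425 to 0.875 m from the base axis. Payload 9.9 kg.
Tool frame: the origin (TCP) lies at the very end of the fingers, on their centre line; the grasp point (between the pads) lies 19 mm behind it; z points along the fingers, y is the direction in which the jaws open and shut (so a half turn about z gives the same grasp; the last joint's range is limited). The gripper opens to 85 mm and grips with 20 to 120 N. Pads are 22 mm wide; open, the fingers measure 114 mm over their backs; the gripper's body (76 mm by 85 mm) begins 54 mm behind the grasp point. The pads swing forward as they close: fully open they stand 13 mm farther back than shut.
Start: joints at [1.163, 0.576, 0.025, 1.437, -0.015, 1.129, -0.057], TCP at [0.215, -0.64, 0.231] pointing down, gripper open.
Joint ranges: [-2.76, 2.76], [-0.34, 2.15], [-1.52, 1.57], [0.19, 2.46], [-1.09, 4.23], [0.17, 1.99], [-2.82, 2.82]. Speed limits (rad/s): [2.22, 2.22, 3.01, 3.01, 3.14, 3.14, 3.14].

### API

Orientations are given as a unit quaternion [w, x, y, z].
In Python, from rig import bot gives the robot as it stands. The module is installed in compiled form; this text tells all that it offers.
- The arm moves only by the shell command python3 -m handwheel 'ROWS' [OPENING] [FORCE]. ROWS is JSON, a list of rows, each an object of numbers: "tx", "ty", "tz": the shift along the tool's x, y, z in cm; "ax", "ay", "az": the turn, a rotation vector about the tool's x, y, z in degrees. In form: [{"tx": .., "ty": .., "tz": .., "ax": .., "ay": .., "az": ..}, ...]. A call has 1 to 12 rows; each row shifts and turns the commanded pose from where the row before left it, along the tool's axes as they then stand; what a row does not reach is not made up. A row lasts 1/12 s, in which the tool goes at most 41.7 mm and 7.16 degrees, less where a joint would pass 70% of its speed; a pose out of reach is approached as far as the arm can. A call is refused whole if a number of a shift passes 4.17 or a number of a turn 7.16, either way. A call with a gripper value outside its range is refused whole. OPENING is the opening, from 0 (shut) to 1 (fully open), set as the call begins (- or left out, the last holds). The fingers move at their own pace and stop on an object; FORCE is the grip in N (left out, the last holds). Time passes only in rows, so rows that do not move let the fingers close. It gives the time, the measured TCP pose, the force and the opening at its end, in the units of the state.
- bot.get_obs(): the state, without advancing time (a new reading comes with each control period).
- bot.snapshot(name): name is "scene" or "top" or "wrist"; returns the picture (400x640x3 uint8, blue, green, red); there is no depth.
- bot.camera_info(name): a dict with "fov_y" (degrees; the focal length in pixels is half the picture's height over the tangent of half this angle, whatever the lens; pixels are square), "cx", "cy" (the principal point, pixels), "R" (3x3) and "t" (3): a world point X has camera coordinates R X + t. Camera axes: x right, y down, z forward; pixel columns grow to the right and rows downward; lengths in m; the calibration is good to about 2 mm. A picture is of the moment at which its call begins: read the wrist's pose just before it. camera_info takes no time and is no camera call; for the wrist camera it gives the pose at the moment of the call.
- bot.finish_job(): hands the job in, once; it reports no verdict.
Trained networks look in the newest picture that a camera, given by its name, has taken for a name from the list of things; names that differ only in an ending like _2 or _b are one class to them, and where a whole thing is asked for, a point or a joint stands for the part that bears it (a point fixed in the world has none). Each returns a list of dicts, best first, with "conf" (0 to 1); they miss things now and then, are a little off and sometimes report something else, mostly with a low value. They report only what shows in the picture. A call takes as long as a camera call. They do not tell look-alikes from the thing itself.
- bot.recognise(camera, thing): "location" ([x, y, z] in m, in world coordinates, good to about 4 mm: the middle of the surface that is visible of it).
- bot.trace(camera, thing): "pixels" (400x640 bool, what is visible of it).
The state is a dict: "time": time; "q": joint angles; "joint_vel": joint speeds; "joint_efforts": joint torques, N m; "tool_pos": TCP position; "tool_rot": TCP orientation; "force": force on the tool from outside, world axes, zero at the start; "moment": the same for the moment, N m; "opening": finger opening in m.
Only numpy, scipy, OpenCV 4.12 (cv2) and the standard library are available. Lean on these libraries where they do the work, as an engineer would, in place of code of your own. Each camera call takes 0.05 s, during which the arm holds its last target. There are 200 camera calls.

## Working session

There is one attempt and no reset: what is moved stays moved. The work goes in short steps, Python scripts to look and compute and a shell command to move; the robot and the scene stay as the last step left them, time stands still between calls to the robot, and variables do not carry over. Pictures are saved under pics/ and viewed, about 12 in all and at most 16, crops included, and the job is handed in when it is done.

```bash
mkdir -p pics; ls; cat > h.py <<'E'
from rig import bot
import numpy as np, cv2
from scipy.spatial.transform import Rotation as Ro
def K(c):
    i=bot.camera_info(c); f=200/np.tan(np.radians(i["fov_y"])/2)
    return f,i["cx"],i["cy"],np.array(i["R"]),np.array(i["t"])
def ray(k,u,v,z):
    f,cx,cy,R,t=k; d=R.T@np.array([(u-cx)/f,(v-cy)/f,1]); o=-R.T@t
    return o+d*(z-o[2])/d[2]
def proj(k,X):
    f,cx,cy,R,t=k; c=R@np.array(X)+t; return np.array([cx+f*c[0]/c[2],cy+f*c[1]/c[2]])
def st():
    o=bot.get_obs(); q=o["tool_rot"]; R=Ro.from_quat([q[1],q[2],q[3],q[0]])
    return o,np.array(o["tool_pos"]),R.as_matrix()
E
python3 - <<'E'
from h import *
o,p,R=st(); print(o["time"],p,R.round(3).tolist(),o["force"],o["opening"])
for c in ("top","scene"):
    k=K(c); im=bot.snapshot(c); cv2.imwrite(f"pics/{c}0.png",im); print(c,k[0],(-k[3].T@k[4]).round(3),k[3].round(2).tolist())
    for n in "tube_center jar_center bottle_center cassette_center small_round_well_floor large_round_well_floor square_well_floor cassette_plate_floor spray_can_center tissue_box_center".split():
        print(n,[(np.round(d["location"],3).tolist(),round(d["conf"],2),proj(k,d["location"]).round().tolist()) for d in bot.recognise(c,n)])
E
```

```text
pics
0.0 [ 0.21466229 -0.63948976  0.23045373] [[0.948, 0.318, -0.001], [0.318, -0.948, 0.002], [-0.0, -0.002, -1.0]] [0.03130062 0.2854987  0.73997378] 0.08572395241331239
top 470.1170238726121 [0.408 0.047 1.309] [[-0.0, -1.0, 0.0], [-0.99, 0.0, -0.11], [0.11, -0.0, -0.99]]
tube_center [([0.389, -0.258, 0.09], 0.63, [440.0, 262.0])]
jar_center [([0.646, 0.152, 0.07], 0.69, [282.0, 165.0])]
bottle_center [([0.389, 0.47, 0.067], 0.96, [160.0, 262.0]), ([0.555, 0.472, 0.07], 0.84, [161.0, 199.0]), ([0.542, 0.258, 0.068], 0.76, [242.0, 204.0]), ([0.502, 0.38, 0.066], 0.7, [195.0, 219.0]), ([0.377, 0.372, 0.07], 0.64, [197.0, 267.0])]
cassette_center [([0.391, 0.281, 0.012], 0.71, [236.0, 261.0])]
small_round_well_floor []
large_round_well_floor [([0.453, -0.106, 0.002], 0.97, [377.0, 238.0]), ([0.655, -0.133, 0.001], 0.68, [385.0, 166.0])]
square_well_floor [([0.513, -0.422, -0.0], 0.74, [489.0, 216.0])]
cassette_plate_floor [([0.654, -0.132, -0.001], 0.66, [384.0, 167.0]), ([0.511, -0.423, 0.002], 0.28, [490.0, 217.0])]
spray_can_center [([0.652, 0.308, 0.124], 0.85, [219.0, 159.0])]

[... 273 characters left out ...]
2, 0.383, 0.056], 0.91, [426.0, 171.0]), ([0.572, 0.479, 0.067], 0.83, [460.0, 177.0]), ([0.404, 0.473, 0.058], 0.8, [441.0, 143.0]), ([0.554, 0.256, 0.063], 0.69, [394.0, 186.0]), ([0.39, 0.373, 0.054], 0.6, [412.0, 146.0])]
cassette_center [([0.397, 0.283, 0.011], 0.62, [387.0, 160.0])]
small_round_well_floor [([0.459, 0.104, 0.008], 0.78, [342.0, 183.0])]
large_round_well_floor [([0.458, -0.103, 0.009], 0.64, [282.0, 193.0])]
square_well_floor [([0.507, -0.419, 0.004], 0.93, [189.0, 223.0])]
cassette_plate_floor [([0.654, -0.123, 0.007], 0.56, [286.0, 242.0])]
spray_can_center [([0.676, 0.311, 0.094], 0.61, [423.0, 206.0])]
tissue_box_center [([0.748, -0.32, 0.092], 0.55, [221.0, 266.0])]
```

```bash
python3 - <<'E'
import cv2
a=cv2.imread("pics/top0.png")[100:320,120:540]; cv2.imwrite("pics/top0c.png",cv2.resize(a,(798,418),interpolation=cv2.INTER_CUBIC))
a=cv2.imread("pics/scene0.png")[90:330,130:510]; cv2.imwrite("pics/scene0c.png",cv2.resize(a,(798,504),interpolation=cv2.INTER_CUBIC))
E
```

```text
(no output)
```

View pics/top0c.png

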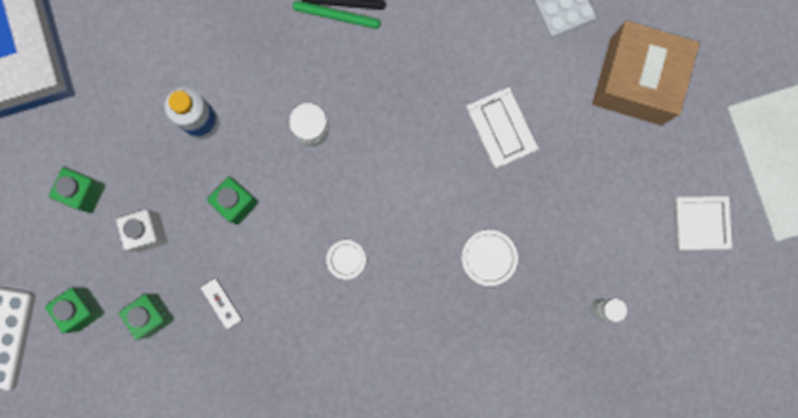

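View pics/scene0c.png

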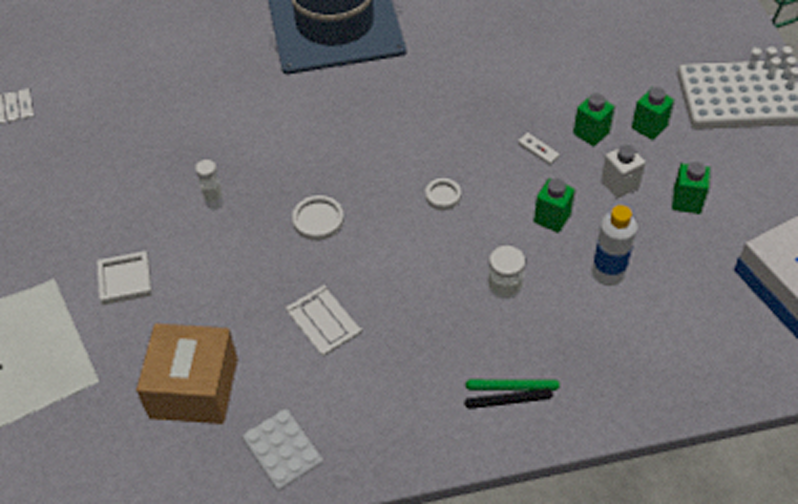

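Top view crop: the white square bottle is at full-picture pixel (193,221). The four green look-alikes are at (161,199), (242,204), (160,262) and (197,267). The tube is at (444,263), jar (282,165), cassette (236,261), small well (302,236), large well (377,236), square well (490,217) and plate (384,167). The cassette-like strips at the far left of the scene view are outside the work area. Next I'll fit the shape models to the traced masks.

```bash
cat > fit.py <<'E'
from h import *
from scipy.optimize import minimize
c=lambda r,z:[(r*np.cos(a),r*np.sin(a),z) for a in np.linspace(0,2*np.pi,32)]
b=lambda x,y,z:[(s*x/2,t*y/2,z) for s in(1,-1) for t in(1,-1)]
M=dict(tube_center=c(.015,0)+c(.0155,.092),jar_center=c(.026,0)+c(.026,.07),bottle_center=b(.048,.048,0)+b(.048,.048,.068)+c(.014,.085),
 cassette_center=b(.072,.026,0)+b(.072,.026,.01),small_round_well_floor=c(.029,0)+c(.029,.016),large_round_well_floor=c(.041,0)+c(.041,.016),
 square_well_floor=b(.076,.076,0)+b(.076,.076,.016),cassette_plate_floor=b(.102,.07,0)+b(.102,.07,.004))
S=4
def hull(k,P,x,y,a):
    C,s=np.cos(a),np.sin(a)
    u=np.array([proj(k,(x+C*p[0]-s*p[1],y+s*p[0]+C*p[1],p[2])) for p in P])
    return cv2.convexHull(((u+.5)*S-.5).astype(np.float32))
def fit(cam,n,x0,z0=0,yaws=(0,.4,.8,1.2)):
    k=K(cam); P=[(p[0],p[1],p[2]+z0) for p in M[n]]; best=None
    for d in bot.trace(cam,n):
        m=d["pixels"]
        if not m.any(): continue
        v,u=np.nonzero(m); 
        if np.linalg.norm(np.array([u.mean(),v.mean()])-proj(k,(*x0,z0+.03)))>25*(1 if cam!="wrist" else 6): continue
        u0,u1,v0,v1=max(u.min()-12,0),u.max()+12,max(v.min()-12,0),v.max()+12
        mm=cv2.resize(m[v0:v1,u0:u1].astype(np.float32),None,fx=S,fy=S,interpolation=cv2.INTER_LINEAR)
        def cost(q):
            g=np.zeros_like(mm); h=hull(k,P,q[0]/1e2,q[1]/1e2,q[2])-np.float32([u0*S,v0*S])
            cv2.fillPoly(g,[np.round(h*16).astype(np.int32)],1,shift=4)
            return 1-np.minimum(g,mm).sum()/np.maximum(g,mm).sum()
        for a in yaws:
            r=minimize(cost,[x0[0]*100,x0[1]*100,a],method="Nelder-Mead",options=dict(initial_simplex=np.array([[x0[0]*100,x0[1]*100,a]]*4)+np.array([[0,0,0],[1,0,0],[0,1,0],[0,0,.3]]),maxiter=120))
            if best is None or r.fun<best[0]: best=(r.fun,(r.x[0]/100).round(4),(r.x[1]/100).round(4),np.degrees(r.x[2]).round(1),round(d["conf"],2))
    return best
E
python3 - <<'E'
from fit import *
X=dict(tube_center=(.389,-.258),jar_center=(.65,.15),bottle_center=(.503,.381),cassette_center=(.392,.281),small_round_well_floor=(.459,.104),large_round_well_floor=(.455,-.105),square_well_floor=(.51,-.42),cassette_plate_floor=(.654,-.13))
for c in ("top","scene"):
    for n,x in X.items():
        r=n[0] in "tjl" or n.startswith("small")
        print(c,n,fit(c,n,x,yaws=(0,) if r else (-1.2,-.6,0,.6,1.2)))
o,p,R=st(); k=K("wrist"); print(o["time"], k[0], ((-k[3].T@k[4])-p)@R, (k[3]@R).round(2).tolist())
E
```

```text
top tube_center (np.float64(0.15763872861862183), np.float64(0.3861), np.float64(-0.2674), np.float64(26.6), 0.46)
top jar_center (np.float64(0.0960347056388855), np.float64(0.653), np.float64(0.1517), np.float64(11.5), 0.77)
top bottle_center (np.float64(0.1044994592666626), np.float64(0.5011), np.float64(0.3902), np.float64(14.8), 0.82)
top cassette_center (np.float64(0.15003252029418945), np.float64(0.397), np.float64(0.2815), np.float64(33.2), 0.74)
top small_round_well_floor (np.float64(0.1644192337989807), np.float64(0.4589), np.float64(0.0989), np.float64(4.3), 0.69)
top large_round_well_floor (np.float64(0.047707319259643555), np.float64(0.4611), np.float64(-0.108), np.float64(9.2), 0.63)
top square_well_floor (np.float64(0.04817080497741699), np.float64(0.511), np.float64(-0.4196), np.float64(-89.0), 0.79)
top cassette_plate_floor (np.float64(0.06181204319000244), np.float64(0.6545), np.float64(-0.1312), np.float64(24.2), 0.92)
scene tube_center (np.float64(0.16402333974838257), np.float64(0.3795), np.float64(-0.2669), np.float64(20.0), 0.48)
scene jar_center (np.float64(0.0
[... 241 characters left out ...]
9854507446), np.float64(0.3914), np.float64(0.2818), np.float64(29.6), 0.68)
scene small_round_well_floor (np.float64(0.21343916654586792), np.float64(0.4535), np.float64(0.1035), np.float64(9.7), 0.58)
scene large_round_well_floor (np.float64(0.07201677560806274), np.float64(0.4555), np.float64(-0.1052), np.float64(8.5), 0.78)
scene square_well_floor (np.float64(0.10008984804153442), np.float64(0.5051), np.float64(-0.4189), np.float64(90.8), 0.62)
scene cassette_plate_floor (np.float64(0.06598109006881714), np.float64(0.6501), np.float64(-0.1281), np.float64(23.1), 0.8)
1.9 329.06431523830616 [ 0.0787397  -0.00036812 -0.14341901] [[-0.0, 1.0, 0.0], [-0.95, -0.0, -0.31], [-0.31, -0.0, 0.95]]
```

```bash
python3 -m handwheel '[{"az":6.2},{"az":6.2},{"az":6.2},{"tx":1.4,"ty":-3.1},{"tx":1.4,"ty":-3.1},{"tx":1.4,"ty":-3.1},{"tx":1.4,"ty":-3.1},{"tx":1.4,"ty":-3.1},{"tx":1.4,"ty":-3.1},{"tx":1.4,"ty":-3.1},{"tx":1.4,"ty":-3.1},{"tx":1.4,"ty":-3.1}]'
python3 -m handwheel '[{"tx":1.4,"ty":-3.1},{"tx":1.4,"ty":-3.1},{"tx":1.4,"ty":-3.1},{},{},{}]'
python3 - <<'E'
from fit import *
o,p,R=st(); print(o["time"],p.round(4),R.round(3).tolist())
im=bot.snapshot("wrist"); cv2.imwrite("pics/w1.png",im)
k=K("wrist")
print(fit("wrist","tube_center",(.384,-.267),yaws=(0,)), proj(k,(.384,-.267,.092)), [np.round(d["location"],4).tolist()+[d["conf"]] for d in bot.recognise("wrist","tube_center")])
E
```

```text
1.9 [ 0.2148 -0.6399  0.2313] [[0.948, 0.318, 0.0], [0.318, -0.948, -0.0], [0.0, 0.0, -1.0]]
None [-149.48620734 -236.83187718] []invalid input at $[0]: expected keys tx, ty, tz, ax, ay, az
invalid input at $[0]: expected keys tx, ty, tz, ax, ay, az
```

View pics/w1.png

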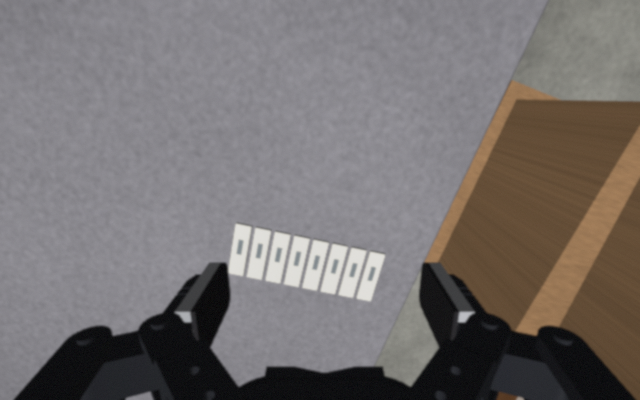

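The wrist view from the start pose shows strips at (305,262) and the open fingers at the bottom. The arm did not move, because every row needs all six keys.

```bash
python3 -m handwheel '[{"tx":0,"ty":0,"tz":0,"ax":0,"ay":0,"az":6.2},{"tx":0,"ty":0,"tz":0,"ax":0,"ay":0,"az":6.2},{"tx":0,"ty":0,"tz":0,"ax":0,"ay":0,"az":6.2},{"tx":1.4,"ty":-3.1,"tz":0,"ax":0,"ay":0,"az":0},{"tx":1.4,"ty":-3.1,"tz":0,"ax":0,"ay":0,"az":0},{"tx":1.4,"ty":-3.1,"tz":0,"ax":0,"ay":0,"az":0},{"tx":1.4,"ty":-3.1,"tz":0,"ax":0,"ay":0,"az":0},{"tx":1.4,"ty":-3.1,"tz":0,"ax":0,"ay":0,"az":0},{"tx":1.4,"ty":-3.1,"tz":0,"ax":0,"ay":0,"az":0},{"tx":1.4,"ty":-3.1,"tz":0,"ax":0,"ay":0,"az":0},{"tx":1.4,"ty":-3.1,"tz":0,"ax":0,"ay":0,"az":0},{"tx":1.4,"ty":-3.1,"tz":0,"ax":0,"ay":0,"az":0}]'
python3 -m handwheel '[{"tx":1.4,"ty":-3.1,"tz":0,"ax":0,"ay":0,"az":0},{"tx":1.4,"ty":-3.1,"tz":0,"ax":0,"ay":0,"az":0},{"tx":1.4,"ty":-3.1,"tz":0,"ax":0,"ay":0,"az":0},{"tx":0,"ty":0,"tz":0,"ax":0,"ay":0,"az":0},{"tx":0,"ty":0,"tz":0,"ax":0,"ay":0,"az":0},{"tx":0,"ty":0,"tz":0,"ax":0,"ay":0,"az":0}]'
cat > look.py <<'E'
import sys; from fit import *
n,x,y,f=sys.argv[1],float(sys.argv[2]),float(sys.argv[3]),sys.argv[4]; yw=[np.radians(float(a)) for a in sys.argv[5:]] or [0]
o,p,R=st(); k=K("wrist"); im=bot.snapshot("wrist"); cv2.imwrite(f"pics/{f}.png",im)
print(o["time"],p.round(4),"yaw",np.degrees(np.arctan2(R[1,0],R[0,0])).round(2),"tilt",R[:,2].round(3))
b=fit("wrist",n,(x,y),yaws=yw); print([float(v) for v in b] if b else None)
if b: d=R.T@(np.array([b[1],b[2],p[2]])-p); print("tool shift cm",(d*100).round(2)); print("proj",proj(k,(b[1],b[2],0)).round(),proj(k,(b[1],b[2],.09)).round())
E
python3 look.py tube_center .384 -.267 w2
```

```text
time: 3.05
tool_pos: [0.3415, -0.3595, 0.2315]
tool_rot: [0.0, 1.0, -0.0, 0.0]
force: [0.8, -0.2, 0.2]
opening: 0.0853
time: 3.55
tool_pos: [0.383, -0.2686, 0.2315]
tool_rot: [0.0, 1.0, -0.0, 0.0]
force: [-0.1, -0.3, -1.1]
opening: 0.0856
3.55 [ 0.383  -0.2686  0.2315] yaw -0.04 tilt [ 0.    -0.001 -1.   ]
[0.05515480041503906, 0.3863, -0.267, 11.4, 0.58]
tool shift cm [ 0.33 -0.16 -0.  ]
proj [323. 164.] [323. 184.]
```

View pics/w2.png

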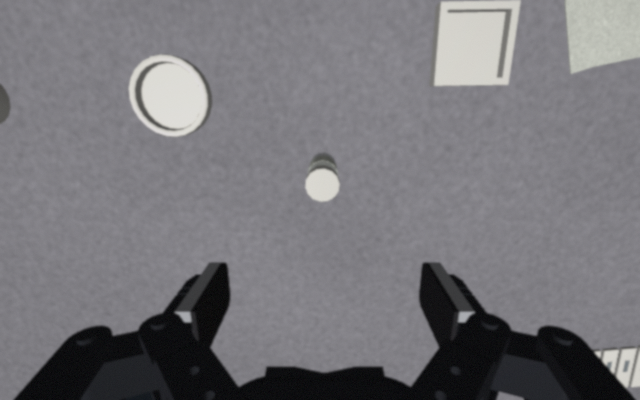

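Wrist view: the tube's cap is at (322,184) between the fingers, the large well at (170,95) and the square well at (478,42). The fit agrees with the top view. Next I'll grasp and lift the tube.

```bash
python3 -m handwheel '[{"tx":0.33,"ty":-0.16,"tz":0,"ax":0,"ay":0,"az":0},{"tx":0,"ty":0,"tz":3.7,"ax":0,"ay":0,"az":0},{"tx":0,"ty":0,"tz":3.7,"ax":0,"ay":0,"az":0},{"tx":0,"ty":0,"tz":3.7,"ax":0,"ay":0,"az":0},{"tx":0,"ty":0,"tz":3.7,"ax":0,"ay":0,"az":0},{"tx":0,"ty":0,"tz":2.5,"ax":0,"ay":0,"az":0},{"tx":0,"ty":0,"tz":1.3,"ax":0,"ay":0,"az":0},{"tx":0,"ty":0,"tz":0,"ax":0,"ay":0,"az":0},{"tx":0,"ty":0,"tz":0,"ax":0,"ay":0,"az":0}]' 0.8 30
python3 -m handwheel '[{"tx":0,"ty":0,"tz":0,"ax":0,"ay":0,"az":0},{"tx":0,"ty":0,"tz":0,"ax":0,"ay":0,"az":0},{"tx":0,"ty":0,"tz":0,"ax":0,"ay":0,"az":0},{"tx":0,"ty":0,"tz":0,"ax":0,"ay":0,"az":0},{"tx":0,"ty":0,"tz":0,"ax":0,"ay":0,"az":0},{"tx":0,"ty":0,"tz":0,"ax":0,"ay":0,"az":0},{"tx":0,"ty":0,"tz":0,"ax":0,"ay":0,"az":0},{"tx":0,"ty":0,"tz":0,"ax":0,"ay":0,"az":0}]' 0 30
python3 -m handwheel '[{"tx":0,"ty":0,"tz":-1,"ax":0,"ay":0,"az":0},{"tx":0,"ty":0,"tz":-2,"ax":0,"ay":0,"az":0},{"tx":0,"ty":0,"tz":-2,"ax":0,"ay":0,"az":0},{"tx":0,"ty":0,"tz":-2,"ax":0,"ay":0,"az":0},{"tx":0,"ty":0,"tz":-1,"ax":0,"ay":0,"az":0},{"tx":0,"ty":0,"tz":0,"ax":0,"ay":0,"az":0},{"tx":0,"ty":0,"tz":0,"ax":0,"ay":0,"az":0}]'
```

```text
time: 4.4
tool_pos: [0.3859, -0.2669, 0.0449]
tool_rot: [-0.0, 1.0, -0.001, -0.001]
force: [0.0, -0.0, 0.1]
opening: 0.0679
time: 5.07
tool_pos: [0.3871, -0.2669, 0.0464]
tool_rot: [0.001, 1.0, -0.0, 0.001]
force: [-0.1, 0.7, 7.5]
opening: 0.0295
time: 5.65
tool_pos: [0.3867, -0.2666, 0.1259]
tool_rot: [0.0, 1.0, -0.0, 0.001]
force: [-0.2, -0.2, -1.4]
opening: 0.0297
```

```bash
python3 -m handwheel '[{"tx":0.6,"ty":-1.4,"tz":0,"ax":0,"ay":0,"az":0},{"tx":1.1,"ty":-2.8,"tz":0,"ax":0,"ay":0,"az":0},{"tx":1.1,"ty":-2.8,"tz":0,"ax":0,"ay":0,"az":0},{"tx":1.1,"ty":-2.8,"tz":0,"ax":0,"ay":0,"az":0},{"tx":1.1,"ty":-2.8,"tz":0,"ax":0,"ay":0,"az":0},{"tx":1.1,"ty":-2.8,"tz":0,"ax":0,"ay":0,"az":0},{"tx":0.5,"ty":-2.8,"tz":0,"ax":0,"ay":0,"az":0},{"tx":0,"ty":-2.8,"tz":0,"ax":0,"ay":0,"az":0},{"tx":0,"ty":-2.8,"tz":0,"ax":0,"ay":0,"az":0},{"tx":0,"ty":-2.8,"tz":0,"ax":0,"ay":0,"az":0},{"tx":0,"ty":-2.8,"tz":0,"ax":0,"ay":0,"az":0},{"tx":0,"ty":-1.4,"tz":0,"ax":0,"ay":0,"az":0}]'
python3 -m handwheel '[{"tx":0,"ty":-1.2,"tz":0,"ax":0,"ay":0,"az":0},{"tx":0,"ty":-0.6,"tz":0,"ax":0,"ay":0,"az":0},{"tx":0,"ty":0,"tz":0,"ax":0,"ay":0,"az":0},{"tx":0,"ty":0,"tz":0,"ax":0,"ay":0,"az":0}]'
python3 look.py small_round_well_floor .459 .101 w3
```

```text
time: 6.65
tool_pos: [0.4519, 0.045, 0.1243]
tool_rot: [-0.0, 1.0, 0.001, -0.001]
force: [-0.1, 0.7, -0.2]
opening: 0.0294
time: 6.98
tool_pos: [0.4523, 0.059, 0.1248]
tool_rot: [0.0, 1.0, -0.0, -0.0]
force: [-0.5, -0.6, -1.0]
opening: 0.0299
6.9833 [0.4523 0.059  0.1248] yaw -0.04 tilt [-0.001 -0.    -1.   ]
None
```

View pics/w3.png

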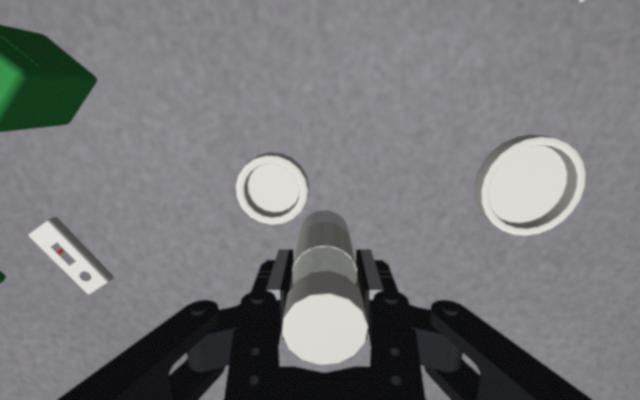

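Wrist view: the held tube stands straight, the small well is at (272,188), the large well at (531,186) and the cassette at (70,256). I'll segment the wells by brightness and fit them.

```bash
cat > blob.py <<'E'
from fit import *
def bfit(k,im,n,px,yaw=(0,),thr=150,z0=0):
    """fit model n to the bright blob (holes filled) under pixel px"""
    g=im.min(2); _,l=cv2.connectedComponents((g>thr).astype(np.uint8)); m=(l==l[px[1],px[0]]).astype(np.uint8)
    cs,_=cv2.findContours(m,cv2.RETR_EXTERNAL,cv2.CHAIN_APPROX_NONE); cv2.drawContours(m,cs,-1,1,-1)
    x,y=ray(k,*px,.01)[:2]; old=bot.trace; bot_trace=lambda *a:[dict(pixels=m>0,conf=1)]
    import fit as F
    class B: trace=staticmethod(bot_trace)
    F.bot=B; cam="wrist"; F.K=lambda c:k
    r=F.fit(cam,n,(x,y),z0,yaw); return [float(v) for v in r]
E
python3 - <<'E'
from blob import *
k=K("wrist"); im=cv2.imread("pics/w3.png"); o,p,R=st(); print(p, im[188,272], im[186,236:246].min(1), im[120,200])
for n,px in (("small_round_well_floor",(272,188)),("large_round_well_floor",(531,186))):
    r=bfit(k,im,n,px); print(n,r,(R.T@(np.array([r[1],r[2],p[2]])-p)*100).round(2))
# tube foot/cap check: axis of held tube vs TCP
print(proj(k,p), proj(k,p+[0,0,.046]))
E
```

```text
[0.45246925 0.05835907 0.12503365] [216 221 222] [202 220 223 221 217 210 199 172 130  99] [142 136 138]
small_round_well_floor [0.06908851861953735, 0.458, 0.1018, 20.2, 1.0] [ 0.54 -4.35 -0.  ]
large_round_well_floor [0.10370087623596191, 0.4596, -0.109, 12.3, 1.0] [7.500e-01 1.673e+01 1.000e-02]
[325.20715158 265.20252459] [325.60941471 328.71152179]
```

```bash
python3 -m handwheel '[{"tx":0.2,"ty":-1.4,"tz":0,"ax":0,"ay":0,"az":0},{"tx":0.2,"ty":-1.7,"tz":0,"ax":0,"ay":0,"az":0},{"tx":0.15,"ty":-1.2,"tz":0,"ax":0,"ay":0,"az":0},{"tx":0,"ty":0,"tz":0,"ax":0,"ay":0,"az":0},{"tx":0,"ty":0,"tz":2,"ax":0,"ay":0,"az":0},{"tx":0,"ty":0,"tz":2.5,"ax":0,"ay":0,"az":0},{"tx":0,"ty":0,"tz":1.5,"ax":0,"ay":0,"az":0},{"tx":0,"ty":0,"tz":1,"ax":0,"ay":0,"az":0},{"tx":0,"ty":0,"tz":0.3,"ax":0,"ay":0,"az":0},{"tx":0,"ty":0,"tz":0.1,"ax":0,"ay":0,"az":0},{"tx":0,"ty":0,"tz":0,"ax":0,"ay":0,"az":0},{"tx":0,"ty":0,"tz":0,"ax":0,"ay":0,"az":0}]'
```

```text
time: 8.08
tool_pos: [0.4586, 0.1022, 0.0519]
tool_rot: [-0.0, 1.0, -0.001, 0.0]
force: [-1.1, 0.4, -1.3]
opening: 0.0298
```

```bash
python3 -m handwheel '[{"tx":0,"ty":0,"tz":0.1,"ax":0,"ay":0,"az":0},{"tx":0,"ty":0,"tz":0.05,"ax":0,"ay":0,"az":0},{"tx":0,"ty":0,"tz":0,"ax":0,"ay":0,"az":0}]'
python3 -m handwheel '[{"tx":0,"ty":0,"tz":0,"ax":0,"ay":0,"az":0},{"tx":0,"ty":0,"tz":0,"ax":0,"ay":0,"az":0},{"tx":0,"ty":0,"tz":0,"ax":0,"ay":0,"az":0},{"tx":0,"ty":0,"tz":0,"ax":0,"ay":0,"az":0},{"tx":0,"ty":0,"tz":-1,"ax":0,"ay":0,"az":0},{"tx":0,"ty":0,"tz":-2.5,"ax":0,"ay":0,"az":0},{"tx":0,"ty":0,"tz":-3.5,"ax":0,"ay":0,"az":0},{"tx":0,"ty":0,"tz":-3.5,"ax":0,"ay":0,"az":0},{"tx":0,"ty":0,"tz":-3.5,"ax":0,"ay":0,"az":0},{"tx":0,"ty":0,"tz":-3.5,"ax":0,"ay":0,"az":0},{"tx":0,"ty":0,"tz":0,"ax":0,"ay":0,"az":0},{"tx":0,"ty":0,"tz":0,"ax":0,"ay":0,"az":0}]' 0.8
python3 -m handwheel '[{"tx":3.9,"ty":-1,"tz":0,"ax":0,"ay":0,"az":0},{"tx":3.9,"ty":-1,"tz":0,"ax":0,"ay":0,"az":0},{"tx":3.9,"ty":-1,"tz":0,"ax":0,"ay":0,"az":0},{"tx":3.9,"ty":-1,"tz":0,"ax":0,"ay":0,"az":0},{"tx":3.9,"ty":-1,"tz":0,"ax":0,"ay":0,"az":0},{"tx":0,"ty":0,"tz":0,"ax":0,"ay":0,"az":0},{"tx":0,"ty":0,"tz":0,"ax":0,"ay":0,"az":0},{"tx":0,"ty":0,"tz":0,"ax":0,"ay":0,"az":0}]' 1
python3 look.py jar_center .653 .1517 w4; python3 -c "
from fit import *
bot.snapshot('top'); print(fit('top','tube_center',(.458,.102),.004,(0,)))"
```

```text
time: 8.33
tool_pos: [0.4587, 0.1026, 0.0504]
tool_rot: [-0.0, 1.0, -0.0, 0.001]
force: [-0.5, -0.5, 5.0]
opening: 0.0298
time: 9.33
tool_pos: [0.4591, 0.1027, 0.2267]
tool_rot: [-0.001, 1.0, -0.0, 0.002]
force: [-0.3, -0.3, -0.8]
opening: 0.0678
time: 10.0
tool_pos: [0.6521, 0.1519, 0.2227]
tool_rot: [0.001, 1.0, -0.0, -0.002]
force: [-0.5, -0.4, -0.4]
opening: 0.0853
10.0 [0.6521 0.1519 0.2227] yaw -0.06 tilt [-0.004 -0.001 -1.   ]
[0.04031401872634888, 0.6515, 0.1535, 27.7, 0.68]
tool shift cm [-0.06 -0.16  0.  ]
proj [323. 169.] [323. 191.]
None
```

View pics/w4.png

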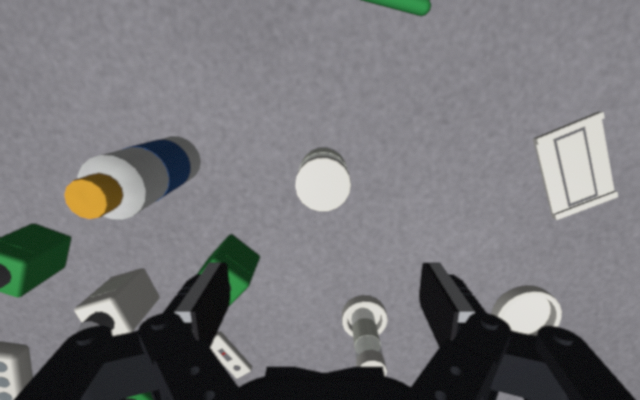

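The tube stands in the small well at (365,335), and the 5 N contact says it is down. The jar is at (323,184) and clear of the can at (90,195). Next I'll grasp the jar.

```bash
python3 -m handwheel '[{"tx":-0.06,"ty":-0.16,"tz":0,"ax":0,"ay":0,"az":0},{"tx":0,"ty":0,"tz":3.8,"ax":0,"ay":0,"az":0},{"tx":0,"ty":0,"tz":3.8,"ax":0,"ay":0,"az":0},{"tx":0,"ty":0,"tz":3.8,"ax":0,"ay":0,"az":0},{"tx":0,"ty":0,"tz":3.8,"ax":0,"ay":0,"az":0},{"tx":0,"ty":0,"tz":2.8,"ax":0,"ay":0,"az":0},{"tx":0,"ty":0,"tz":1.5,"ax":0,"ay":0,"az":0},{"tx":0,"ty":0,"tz":0,"ax":0,"ay":0,"az":0},{"tx":0,"ty":0,"tz":0,"ax":0,"ay":0,"az":0}]'
python3 -m handwheel '[{"tx":0,"ty":0,"tz":0,"ax":0,"ay":0,"az":0},{"tx":0,"ty":0,"tz":0,"ax":0,"ay":0,"az":0},{"tx":0,"ty":0,"tz":0,"ax":0,"ay":0,"az":0},{"tx":0,"ty":0,"tz":0,"ax":0,"ay":0,"az":0},{"tx":0,"ty":0,"tz":0,"ax":0,"ay":0,"az":0},{"tx":0,"ty":0,"tz":0,"ax":0,"ay":0,"az":0},{"tx":0,"ty":0,"tz":0,"ax":0,"ay":0,"az":0}]' 0 30
python3 -m handwheel '[{"tx":0,"ty":0,"tz":-1,"ax":0,"ay":0,"az":0},{"tx":0,"ty":0,"tz":-2,"ax":0,"ay":0,"az":0},{"tx":0,"ty":0,"tz":-2,"ax":0,"ay":0,"az":0},{"tx":0,"ty":0,"tz":-2,"ax":0,"ay":0,"az":0},{"tx":0,"ty":0,"tz":-2,"ax":0,"ay":0,"az":0},{"tx":0,"ty":0,"tz":0,"ax":0,"ay":0,"az":0},{"tx":0,"ty":0,"tz":0,"ax":0,"ay":0,"az":0}]'
```

```text
time: 10.95
tool_pos: [0.6522, 0.1539, 0.0298]
tool_rot: [0.0, 1.0, -0.0, -0.0]
force: [0.9, 0.4, 0.4]
opening: 0.0856
time: 11.53
tool_pos: [0.6537, 0.1541, 0.0317]
tool_rot: [-0.0, 1.0, -0.001, 0.001]
force: [-1.0, -0.4, 6.6]
opening: 0.0514
time: 12.12
tool_pos: [0.6534, 0.1541, 0.1218]
tool_rot: [-0.0, 1.0, -0.0, 0.001]
force: [0.3, -0.5, -1.5]
opening: 0.0515
```

```bash
python3 -m handwheel '[{"tx":-0.8,"ty":1.4,"tz":0,"ax":0,"ay":0,"az":0},{"tx":-2,"ty":2.5,"tz":0,"ax":0,"ay":0,"az":0},{"tx":-2.4,"ty":2.5,"tz":0,"ax":0,"ay":0,"az":0},{"tx":-2.4,"ty":2.5,"tz":0,"ax":0,"ay":0,"az":0},{"tx":-2.4,"ty":2.5,"tz":0,"ax":0,"ay":0,"az":0},{"tx":-2.4,"ty":2.5,"tz":0,"ax":0,"ay":0,"az":0},{"tx":-2.4,"ty":2.4,"tz":0,"ax":0,"ay":0,"az":0},{"tx":-2.4,"ty":1.6,"tz":0,"ax":0,"ay":0,"az":0},{"tx":-1.6,"ty":1,"tz":0,"ax":0,"ay":0,"az":0},{"tx":-0.6,"ty":0.5,"tz":0,"ax":0,"ay":0,"az":0},{"tx":0,"ty":0,"tz":0,"ax":0,"ay":0,"az":0},{"tx":0,"ty":0,"tz":0,"ax":0,"ay":0,"az":0}]'
python3 - <<'E'
from blob import *
o,p,R=st(); k=K("wrist"); im=bot.snapshot("wrist"); cv2.imwrite("pics/w5.png",im)
px=proj(k,(.46,-.109,.004)).round().astype(int); print(o["time"],p,px)
r=bfit(k,im,"large_round_well_floor",px); print(r,(R.T@(np.array([r[1],r[2],p[2]])-p)*100).round(2))
E
```

```text
time: 13.12
tool_pos: [0.4592, -0.0396, 0.1198]
tool_rot: [-0.0, 1.0, -0.0, 0.0]
force: [-0.2, 0.7, -1.6]
opening: 0.0518
13.1167 [ 0.4592406  -0.03955426  0.11978927] [409 195]
[0.05337250232696533, 0.4598, -0.1068, -7.4, 1.0] [ 0.06  6.72 -0.  ]
```

View pics/w5.png

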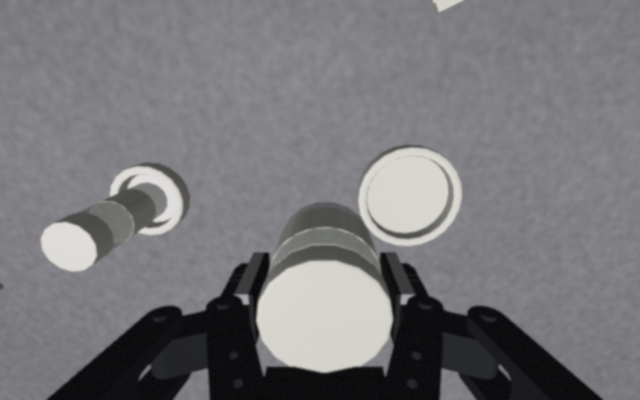

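The tube stands inside the small well at (145,205). The jar is held upright, and the large well is at (410,195).

```bash
python3 -m handwheel '[{"tx":0.1,"ty":1.5,"tz":0,"ax":0,"ay":0,"az":0},{"tx":0.05,"ty":2.5,"tz":0,"ax":0,"ay":0,"az":0},{"tx":0,"ty":2,"tz":0,"ax":0,"ay":0,"az":0},{"tx":0,"ty":0.7,"tz":0,"ax":0,"ay":0,"az":0},{"tx":0,"ty":0,"tz":0,"ax":0,"ay":0,"az":0},{"tx":0,"ty":0,"tz":2,"ax":0,"ay":0,"az":0},{"tx":0,"ty":0,"tz":2.8,"ax":0,"ay":0,"az":0},{"tx":0,"ty":0,"tz":2,"ax":0,"ay":0,"az":0},{"tx":0,"ty":0,"tz":1,"ax":0,"ay":0,"az":0},{"tx":0,"ty":0,"tz":0.4,"ax":0,"ay":0,"az":0},{"tx":0,"ty":0,"tz":0,"ax":0,"ay":0,"az":0},{"tx":0,"ty":0,"tz":0,"ax":0,"ay":0,"az":0}]'
python3 -m handwheel '[{"tx":0,"ty":0,"tz":0.1,"ax":0,"ay":0,"az":0},{"tx":0,"ty":0,"tz":0.1,"ax":0,"ay":0,"az":0},{"tx":0,"ty":0,"tz":0,"ax":0,"ay":0,"az":0},{"tx":0,"ty":0,"tz":0,"ax":0,"ay":0,"az":0}]'
```

```text
time: 14.17
tool_pos: [0.4605, -0.106, 0.038]
tool_rot: [-0.0, 1.0, 0.0, 0.0]
force: [0.8, -0.4, -0.8]
opening: 0.052
time: 14.5
tool_pos: [0.4601, -0.1069, 0.0362]
tool_rot: [0.0, 1.0, -0.0, 0.0]
force: [0.2, 0.2, -0.4]
opening: 0.0516
```

```bash
python3 -m handwheel '[{"tx":0,"ty":0,"tz":0.1,"ax":0,"ay":0,"az":0},{"tx":0,"ty":0,"tz":0,"ax":0,"ay":0,"az":0},{"tx":0,"ty":0,"tz":0,"ax":0,"ay":0,"az":0}]'
python3 -m handwheel '[{"tx":0,"ty":0,"tz":0,"ax":0,"ay":0,"az":0},{"tx":0,"ty":0,"tz":0,"ax":0,"ay":0,"az":0},{"tx":0,"ty":0,"tz":0,"ax":0,"ay":0,"az":0},{"tx":0,"ty":0,"tz":0,"ax":0,"ay":0,"az":0},{"tx":0,"ty":0,"tz":-1,"ax":0,"ay":0,"az":0},{"tx":0,"ty":0,"tz":-2.5,"ax":0,"ay":0,"az":0},{"tx":0,"ty":0,"tz":-3.7,"ax":0,"ay":0,"az":0},{"tx":0,"ty":0,"tz":-4,"ax":0,"ay":0,"az":0},{"tx":0,"ty":0,"tz":-4,"ax":0,"ay":0,"az":0},{"tx":0,"ty":0,"tz":-4,"ax":0,"ay":0,"az":0},{"tx":0.2,"ty":-2,"tz":0,"ax":0,"ay":0,"az":0},{"tx":0.3,"ty":-3.8,"tz":0,"ax":0,"ay":0,"az":0}]' 1
python3 -m handwheel '[{"tx":0.3,"ty":-3.9,"tz":0,"ax":0,"ay":0,"az":0},{"tx":0.3,"ty":-3.9,"tz":0,"ax":0,"ay":0,"az":0},{"tx":0.3,"ty":-3.9,"tz":0,"ax":0,"ay":0,"az":0},{"tx":0.3,"ty":-3.9,"tz":0,"ax":0,"ay":0,"az":0},{"tx":0.3,"ty":-3.9,"tz":0,"ax":0,"ay":0,"az":0},{"tx":0.3,"ty":-3.9,"tz":0,"ax":0,"ay":0,"az":0},{"tx":0.3,"ty":-3.9,"tz":0,"ax":0,"ay":0,"az":0},{"tx":0.3,"ty":-3.9,"tz":0,"ax":0,"ay":0,"az":0},{"tx":0.3,"ty":-3.9,"tz":0,"ax":0,"ay":0,"az":0},{"tx":0.3,"ty":-3.9,"tz":0,"ax":0,"ay":0,"az":0},{"tx":0.3,"ty":-3.9,"tz":0,"ax":0,"ay":0,"az":0},{"tx":0,"ty":-0.6,"tz":0,"ax":0,"ay":0,"az":0}]'
python3 -m handwheel '[{"tx":0,"ty":0,"tz":0,"ax":0,"ay":0,"az":-6.5},{"tx":0,"ty":0,"tz":0,"ax":0,"ay":0,"az":-6.5},{"tx":0,"ty":0,"tz":0,"ax":0,"ay":0,"az":0},{"tx":0,"ty":0,"tz":0,"ax":0,"ay":0,"az":0}]'
python3 look.py bottle_center .501 .390 w6 13 30
```

```text
time: 14.75
tool_pos: [0.4602, -0.1073, 0.0354]
tool_rot: [0.0, 1.0, -0.001, 0.001]
force: [-0.4, 0.5, 6.4]
opening: 0.0518
time: 15.75
tool_pos: [0.4661, -0.0523, 0.2294]
tool_rot: [0.001, 1.0, -0.004, 0.003]
force: [0.6, -0.1, -1.6]
opening: 0.0851
time: 16.75
tool_pos: [0.4961, 0.3941, 0.226]
tool_rot: [-0.002, 1.0, 0.003, -0.001]
force: [-1.0, 0.1, -0.1]
opening: 0.0852
time: 17.08
tool_pos: [0.4983, 0.3856, 0.2265]
tool_rot: [0.0, 0.994, 0.111, -0.0]
force: [-0.7, 0.3, 0.5]
opening: 0.0853
17.0833 [0.4983 0.3856 0.2265] yaw 12.74 tilt [-0.001 -0.    -1.   ]
[0.08607006072998047, 0.4995, 0.3908, 18.5, 0.71]
tool shift cm [ 0.23 -0.48 -0.  ]
proj [320. 166.] [319. 187.]
```

View pics/w6.png

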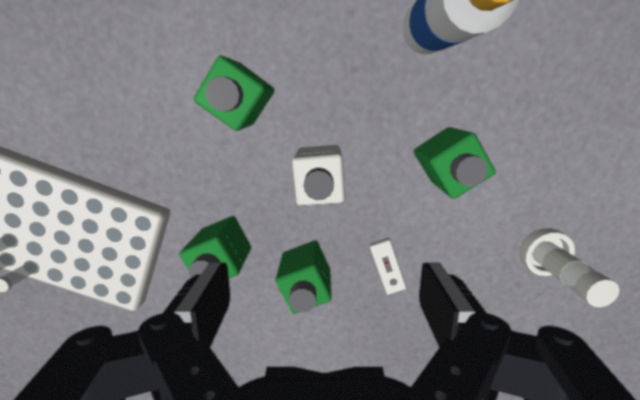

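The white bottle is at (319,178), with the greens at (232,92), (455,165), (215,250) and (303,275); they leave room for the fingers. The cassette is at (388,266). Next I'll grasp the bottle at yaw about 17.7°.

```bash
python3 -m handwheel '[{"tx":0,"ty":0,"tz":0,"ax":0,"ay":0,"az":-5},{"tx":0.27,"ty":-0.46,"tz":0,"ax":0,"ay":0,"az":0},{"tx":0,"ty":0,"tz":3.8,"ax":0,"ay":0,"az":0},{"tx":0,"ty":0,"tz":3.8,"ax":0,"ay":0,"az":0},{"tx":0,"ty":0,"tz":3.8,"ax":0,"ay":0,"az":0},{"tx":0,"ty":0,"tz":3.8,"ax":0,"ay":0,"az":0},{"tx":0,"ty":0,"tz":2.8,"ax":0,"ay":0,"az":0},{"tx":0,"ty":0,"tz":1.5,"ax":0,"ay":0,"az":0},{"tx":0,"ty":0,"tz":0,"ax":0,"ay":0,"az":0},{"tx":0,"ty":0,"tz":0,"ax":0,"ay":0,"az":0}]'
python3 -m handwheel '[{"tx":0,"ty":0,"tz":0,"ax":0,"ay":0,"az":0},{"tx":0,"ty":0,"tz":0,"ax":0,"ay":0,"az":0},{"tx":0,"ty":0,"tz":0,"ax":0,"ay":0,"az":0},{"tx":0,"ty":0,"tz":0,"ax":0,"ay":0,"az":0},{"tx":0,"ty":0,"tz":0,"ax":0,"ay":0,"az":0},{"tx":0,"ty":0,"tz":0,"ax":0,"ay":0,"az":0},{"tx":0,"ty":0,"tz":0,"ax":0,"ay":0,"az":0}]' 0 30
python3 -m handwheel '[{"tx":0,"ty":0,"tz":-1,"ax":0,"ay":0,"az":0},{"tx":0,"ty":0,"tz":-2,"ax":0,"ay":0,"az":0},{"tx":0,"ty":0,"tz":-3,"ax":0,"ay":0,"az":0},{"tx":0,"ty":0,"tz":-3,"ax":0,"ay":0,"az":0},{"tx":0,"ty":0,"tz":-3,"ax":0,"ay":0,"az":0},{"tx":0,"ty":0,"tz":-2,"ax":0,"ay":0,"az":0},{"tx":0,"ty":0,"tz":0,"ax":0,"ay":0,"az":0},{"tx":0,"ty":0,"tz":0,"ax":0,"ay":0,"az":5.9},{"tx":0,"ty":0,"tz":0,"ax":0,"ay":0,"az":5.9},{"tx":0,"ty":0,"tz":0,"ax":0,"ay":0,"az":5.9},{"tx":0,"ty":0,"tz":0,"ax":0,"ay":0,"az":0},{"tx":0,"ty":0,"tz":0,"ax":0,"ay":0,"az":0}]'
```

```text
time: 18.02
tool_pos: [0.4993, 0.3913, 0.0314]
tool_rot: [0.0, 0.988, 0.155, -0.001]
force: [0.3, -0.3, -0.2]
opening: 0.0856
time: 18.6
tool_pos: [0.5003, 0.3919, 0.0335]
tool_rot: [-0.001, 0.988, 0.156, 0.001]
force: [-0.2, -0.6, 7.1]
opening: 0.0477
time: 19.6
tool_pos: [0.4991, 0.3911, 0.1718]
tool_rot: [0.0, 1.0, 0.004, -0.0]
force: [0.2, -0.2, 0.1]
opening: 0.0479
```

```bash
python3 -m handwheel '[{"tx":0.1,"ty":1.5,"tz":0,"ax":0,"ay":0,"az":0},{"tx":0.1,"ty":3,"tz":0,"ax":0,"ay":0,"az":0},{"tx":0.1,"ty":3.6,"tz":0,"ax":0,"ay":0,"az":0},{"tx":0.1,"ty":3.6,"tz":0,"ax":0,"ay":0,"az":0},{"tx":0.1,"ty":3.6,"tz":0,"ax":0,"ay":0,"az":0},{"tx":0.1,"ty":3.6,"tz":0,"ax":0,"ay":0,"az":0},{"tx":0.1,"ty":3.6,"tz":0,"ax":0,"ay":0,"az":0},{"tx":0.1,"ty":3.6,"tz":0,"ax":0,"ay":0,"az":0},{"tx":0.1,"ty":3.6,"tz":0,"ax":0,"ay":0,"az":0},{"tx":0.1,"ty":3.6,"tz":0,"ax":0,"ay":0,"az":0},{"tx":0.1,"ty":3.6,"tz":0,"ax":0,"ay":0,"az":0},{"tx":0.1,"ty":3.6,"tz":0,"ax":0,"ay":0,"az":0}]'
python3 -m handwheel '[{"tx":0,"ty":3.6,"tz":0,"ax":0,"ay":0,"az":0},{"tx":0,"ty":3.6,"tz":0,"ax":0,"ay":0,"az":0},{"tx":0,"ty":3.6,"tz":0,"ax":0,"ay":0,"az":0},{"tx":0,"ty":3.6,"tz":0,"ax":0,"ay":0,"az":0},{"tx":0,"ty":3.6,"tz":0,"ax":0,"ay":0,"az":0},{"tx":0,"ty":3.6,"tz":0,"ax":0,"ay":0,"az":0},{"tx":0,"ty":3.6,"tz":0,"ax":0,"ay":0,"az":0},{"tx":0,"ty":3,"tz":0,"ax":0,"ay":0,"az":0},{"tx":0,"ty":2,"tz":0,"ax":0,"ay":0,"az":0},{"tx":0,"ty":1,"tz":0,"ax":0,"ay":0,"az":0},{"tx":0,"ty":0,"tz":0,"ax":0,"ay":0,"az":0},{"tx":0,"ty":0,"tz":0,"ax":0,"ay":0,"az":0}]'
python3 - <<'E'
from blob import *
o,p,R=st(); k=K("wrist"); im=bot.snapshot("wrist"); cv2.imwrite("pics/w7.png",im)
px=proj(k,(.511,-.42,.004)).round().astype(int); print(o["time"],p,px,"yaw",np.degrees(np.arctan2(R[1,0],R[0,0])))
r=bfit(k,im,"square_well_floor",px,(-.1,.1)); print(r,(R.T@(np.array([r[1],r[2],p[2]])-p)*100).round(2))
E
```

```text
time: 20.6
tool_pos: [0.5126, -0.0161, 0.172]
tool_rot: [0.0, 1.0, 0.004, 0.0]
force: [0.7, 0.0, -1.3]
opening: 0.0479
time: 21.6
tool_pos: [0.5143, -0.3249, 0.1715]
tool_rot: [-0.001, 1.0, 0.003, -0.0]
force: [0.1, 0.5, -2.3]
opening: 0.0474
21.6 [ 0.51430631 -0.32488036  0.17154904] [422 185] yaw 0.30928859720812507
[0.030939042568206787, 0.5084, -0.4199, 0.8, 1.0] [-0.64  9.5  -0.01]
```

View pics/w7.png

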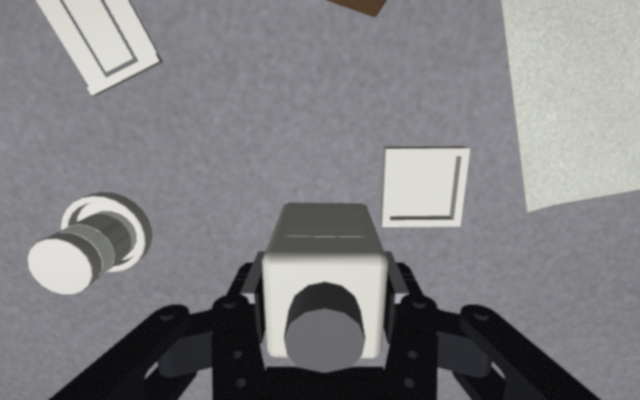

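The bottle is held square, the jar stands in the large well at (100,232), and the square well is at (425,187).

```bash
python3 -m handwheel '[{"tx":-0.2,"ty":2,"tz":0,"ax":0,"ay":0,"az":0},{"tx":-0.2,"ty":3,"tz":0,"ax":0,"ay":0,"az":0},{"tx":-0.1,"ty":3,"tz":0,"ax":0,"ay":0,"az":0},{"tx":0,"ty":1.5,"tz":0,"ax":0,"ay":0,"az":0},{"tx":0,"ty":0,"tz":0,"ax":0,"ay":0,"az":0},{"tx":0,"ty":0,"tz":2,"ax":0,"ay":0,"az":0},{"tx":0,"ty":0,"tz":3,"ax":0,"ay":0,"az":0},{"tx":0,"ty":0,"tz":3,"ax":0,"ay":0,"az":0},{"tx":0,"ty":0,"tz":2.5,"ax":0,"ay":0,"az":0},{"tx":0,"ty":0,"tz":1.5,"ax":0,"ay":0,"az":0},{"tx":0,"ty":0,"tz":0.8,"ax":0,"ay":0,"az":0},{"tx":0,"ty":0,"tz":0.2,"ax":0,"ay":0,"az":0}]'
python3 -m handwheel '[{"tx":0,"ty":0,"tz":0.1,"ax":0,"ay":0,"az":0},{"tx":0,"ty":0,"tz":0.1,"ax":0,"ay":0,"az":0},{"tx":0,"ty":0,"tz":0.1,"ax":0,"ay":0,"az":0},{"tx":0,"ty":0,"tz":0,"ax":0,"ay":0,"az":0},{"tx":0,"ty":0,"tz":0,"ax":0,"ay":0,"az":0}]'
```

```text
time: 22.65
tool_pos: [0.5103, -0.418, 0.0405]
tool_rot: [-0.001, 1.0, 0.004, -0.001]
force: [-0.1, -1.0, -0.5]
opening: 0.0478
time: 23.07
tool_pos: [0.5103, -0.4209, 0.0395]
tool_rot: [0.0, 1.0, 0.002, 0.0]
force: [-0.7, -0.2, -1.0]
opening: 0.0473
```

```bash
python3 -m handwheel '[{"tx":0,"ty":0,"tz":0.1,"ax":0,"ay":0,"az":0},{"tx":0,"ty":0,"tz":0.1,"ax":0,"ay":0,"az":0},{"tx":0,"ty":0,"tz":0.05,"ax":0,"ay":0,"az":0},{"tx":0,"ty":0,"tz":0,"ax":0,"ay":0,"az":0},{"tx":0,"ty":0,"tz":0,"ax":0,"ay":0,"az":0}]'
```

```text
time: 23.48
tool_pos: [0.5102, -0.421, 0.0375]
tool_rot: [0.0, 1.0, 0.002, 0.0]
force: [-3.2, 2.2, 9.9]
opening: 0.0474
```

```bash
python3 -m handwheel '[{"tx":0,"ty":0,"tz":0,"ax":0,"ay":0,"az":0},{"tx":0,"ty":0,"tz":0,"ax":0,"ay":0,"az":0},{"tx":0,"ty":0,"tz":0,"ax":0,"ay":0,"az":0},{"tx":0,"ty":0,"tz":0,"ax":0,"ay":0,"az":0},{"tx":0,"ty":0,"tz":-1,"ax":0,"ay":0,"az":0},{"tx":0,"ty":0,"tz":-2.5,"ax":0,"ay":0,"az":0},{"tx":0,"ty":0,"tz":-3.7,"ax":0,"ay":0,"az":0},{"tx":0,"ty":0,"tz":-4,"ax":0,"ay":0,"az":0},{"tx":0,"ty":0,"tz":-4,"ax":0,"ay":0,"az":0},{"tx":0,"ty":0,"tz":-4,"ax":0,"ay":0,"az":0},{"tx":0.6,"ty":-1.4,"tz":0,"ax":0,"ay":0,"az":0},{"tx":1.6,"ty":-3.6,"tz":0,"ax":0,"ay":0,"az":0}]' 1
python3 -m handwheel '[{"tx":1.6,"ty":-3.6,"tz":0,"ax":0,"ay":0,"az":0},{"tx":1.6,"ty":-3.6,"tz":0,"ax":0,"ay":0,"az":0},{"tx":1.6,"ty":-3.6,"tz":0,"ax":0,"ay":0,"az":0},{"tx":1.6,"ty":-3.6,"tz":0,"ax":0,"ay":0,"az":0},{"tx":1.6,"ty":-3.6,"tz":0,"ax":0,"ay":0,"az":0},{"tx":1.6,"ty":-3.6,"tz":0,"ax":0,"ay":0,"az":0},{"tx":0.9,"ty":-2,"tz":0,"ax":0,"ay":0,"az":0},{"tx":0,"ty":0,"tz":0,"ax":0,"ay":0,"az":0},{"tx":0,"ty":0,"tz":0,"ax":0,"ay":0,"az":0},{"tx":0,"ty":0,"tz":0,"ax":0,"ay":0,"az":0}]'
python3 - <<'E'
from blob import *
o,p,R=st(); k=K("wrist"); im=bot.snapshot("wrist"); cv2.imwrite("pics/w8.png",im)
print(o["time"],p,"yaw",np.degrees(np.arctan2(R[1,0],R[0,0])))
px=proj(k,(.6545,-.1312,.004)).round().astype(int); print(px)
print(bfit(k,im,"cassette_plate_floor",px,(.4,)))
# grey outline: dark closed contour inside plate
g=cv2.resize(im[px[1]-80:px[1]+80,px[0]-80:px[0]+80].min(2),None,fx=4,fy=4,interpolation=cv2.INTER_CUBIC)
m=(g>185).astype(np.uint8); n,l,s,c=cv2.connectedComponentsWithStats(m)
i=l[320,320]; cs,_=cv2.findContours((l==i).astype(np.uint8),cv2.RETR_EXTERNAL,cv2.CHAIN_APPROX_NONE)
q=max(cs,key=cv2.contourArea).reshape(-1,2).astype(float); q=(q+.5)/4-.5+[px[0]-80,px[1]-80]
w=np.array([ray(k,u,v,.004)[:2] for u,v in q])
(c0,sz,a)=cv2.minAreaRect((w*1000).astype(np.float32)); print("inner outline mm",c0,sz,a, cv2.boxPoints((c0,sz,a)).round(1).tolist())
cv2.imwrite("pics/w8c.png",g)
E
```

```text
time: 24.48
tool_pos: [0.5297, -0.3772, 0.2321]
tool_rot: [0.004, 1.0, -0.002, 0.002]
force: [-0.3, -0.4, -1.2]
opening: 0.085
time: 25.32
tool_pos: [0.6354, -0.1352, 0.2285]
tool_rot: [0.0, 1.0, 0.002, -0.0]
force: [-0.5, -0.7, -0.2]
opening: 0.0852
25.3167 [ 0.63536668 -0.13515494  0.22851855] yaw 0.2112904849963416
[321 152]
[0.5342327952384949, 0.6434, -0.0935, 112.2, 1.0]
inner outline mm (653.3527221679688, -128.70944213867188) (77.37480926513672, 27.282306671142578) 23.752592086791992 [[612.4000244140625, -131.8000030517578], [623.4000244140625, -156.8000030517578], [694.2999877929688, -125.5999984741211], [683.2999877929688, -100.5999984741211]]
```

View pics/w8.png

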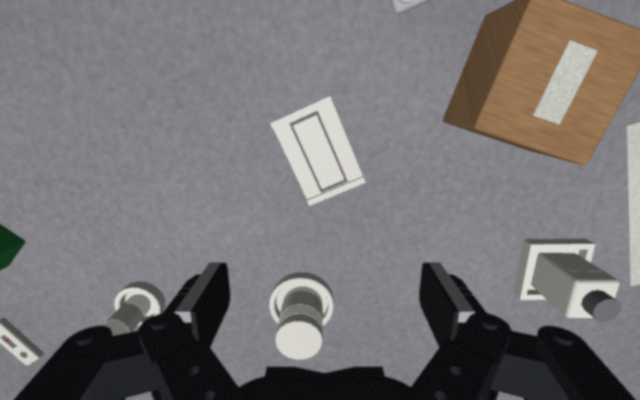

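The tube, jar and bottle stand in their wells at (138,305), (300,310) and (560,270). The plate outline is at (320,150), measured as 77 x 27 mm, centred at (653,-129) mm with yaw 23.8°. Now the cassette.

```bash
python3 -m handwheel '[{"tx":-1.9,"ty":-3.4,"tz":0,"ax":0,"ay":0,"az":0},{"tx":-1.9,"ty":-3.4,"tz":0,"ax":0,"ay":0,"az":0},{"tx":-1.9,"ty":-3.4,"tz":0,"ax":0,"ay":0,"az":0},{"tx":-1.9,"ty":-3.4,"tz":0,"ax":0,"ay":0,"az":0},{"tx":-1.9,"ty":-3.4,"tz":0,"ax":0,"ay":0,"az":0},{"tx":-1.9,"ty":-3.4,"tz":0,"ax":0,"ay":0,"az":0},{"tx":-1.9,"ty":-3.4,"tz":0,"ax":0,"ay":0,"az":0},{"tx":-1.9,"ty":-3.4,"tz":0,"ax":0,"ay":0,"az":0},{"tx":-1.9,"ty":-3.4,"tz":0,"ax":0,"ay":0,"az":0},{"tx":-1.9,"ty":-3.4,"tz":0,"ax":0,"ay":0,"az":0},{"tx":-1.9,"ty":-3.4,"tz":0,"ax":0,"ay":0,"az":0},{"tx":-1.9,"ty":-3.4,"tz":0,"ax":0,"ay":0,"az":0}]'
python3 -m handwheel '[{"tx":-0.9,"ty":-0.8,"tz":0,"ax":0,"ay":0,"az":0},{"tx":0,"ty":0,"tz":0,"ax":0,"ay":0,"az":-6},{"tx":0,"ty":0,"tz":0,"ax":0,"ay":0,"az":-6},{"tx":0,"ty":0,"tz":0,"ax":0,"ay":0,"az":-6},{"tx":0,"ty":0,"tz":0,"ax":0,"ay":0,"az":-6},{"tx":0,"ty":0,"tz":0,"ax":0,"ay":0,"az":-6},{"tx":0,"ty":0,"tz":2.5,"ax":0,"ay":0,"az":0},{"tx":0,"ty":0,"tz":2.5,"ax":0,"ay":0,"az":0},{"tx":0,"ty":0,"tz":0,"ax":0,"ay":0,"az":0},{"tx":0,"ty":0,"tz":0,"ax":0,"ay":0,"az":0},{"tx":0,"ty":0,"tz":0,"ax":0,"ay":0,"az":0}]'
cat > cas.py <<'E'
from blob import *; import sys
def top_rect(k,im,px,z,thr=185,w=110):
    x0,y0=max(px[0]-w,0),max(px[1]-w,0)
    g=cv2.resize(im[y0:px[1]+w,x0:px[0]+w].min(2),None,fx=4,fy=4,interpolation=cv2.INTER_CUBIC)
    l=cv2.connectedComponents((g>thr).astype(np.uint8))[1]; c=(px[1]-y0)*4,(px[0]-x0)*4
    near=l[c[0]-60:c[0]+60,c[1]-60:c[1]+60].ravel(); i=np.bincount(near[near>0]).argmax()
    cs,_=cv2.findContours((l==i).astype(np.uint8),cv2.RETR_EXTERNAL,cv2.CHAIN_APPROX_NONE)
    q=(max(cs,key=cv2.contourArea).reshape(-1,2)+.5)/4-.5+[x0,y0]
    return cv2.minAreaRect(np.array([ray(k,u,v,z)[:2]*1000 for u,v in q]).astype(np.float32))
if __name__=="__main__":
    x,y,z,f=*map(float,sys.argv[1:4]),sys.argv[4]
    o,p,R=st(); k=K("wrist"); im=bot.snapshot("wrist"); cv2.imwrite(f"pics/{f}.png",im)
    px=proj(k,(x,y,z)).round().astype(int)
    print(o["time"],p.round(4),"yaw",np.degrees(np.arctan2(R[1,0],R[0,0])).round(2),px)
    for thr in (170,185,200):
        r=top_rect(k,im,px,z,thr); print(thr,r,"tool shift cm",(R.T@(np.array([r[0][0]/1e3,r[0][1]/1e3,p[2]])-p)*100).round(2))
E
python3 cas.py .397 .2815 .01 w9
```

```text
time: 26.37
tool_pos: [0.4057, 0.2727, 0.2288]
tool_rot: [0.0, 1.0, 0.001, 0.001]
force: [0.4, 0.0, 0.1]
opening: 0.0855
time: 27.28
tool_pos: [0.3977, 0.2804, 0.1793]
tool_rot: [-0.0, 0.966, 0.26, 0.0]
force: [0.1, -0.1, 0.2]
opening: 0.0853
27.2833 [0.3977 0.2804 0.1793] yaw 30.17 [323 181]
170 ((395.65045166015625, 282.8314514160156), (71.01969146728516, 25.197484970092773), 33.08679962158203) tool shift cm [-0.06 -0.31 -0.  ]
185 ((395.65362548828125, 282.8758239746094), (70.0243911743164, 24.28207778930664), 33.0779914855957) tool shift cm [-0.05 -0.31 -0.  ]
200 ((395.740234375, 282.8747253417969), (68.93737030029297, 23.161762237548828), 33.0625114440918) tool shift cm [-0.05 -0.31 -0.  ]
```

View pics/w9.png

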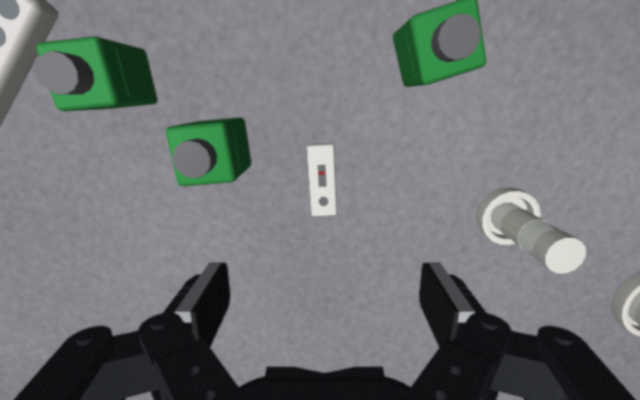

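The cassette is at (321,181), and the tightest neighbour is the green bottle at (210,155). I'll close the fingers partway before going in.

```bash
python3 -m handwheel '[{"tx":0,"ty":0,"tz":0,"ax":0,"ay":0,"az":-2.9},{"tx":-0.03,"ty":-0.32,"tz":0,"ax":0,"ay":0,"az":0},{"tx":0,"ty":0,"tz":3.5,"ax":0,"ay":0,"az":0},{"tx":0,"ty":0,"tz":3.5,"ax":0,"ay":0,"az":0},{"tx":0,"ty":0,"tz":3.5,"ax":0,"ay":0,"az":0},{"tx":0,"ty":0,"tz":3.2,"ax":0,"ay":0,"az":0},{"tx":0,"ty":0,"tz":2,"ax":0,"ay":0,"az":0},{"tx":0,"ty":0,"tz":1.2,"ax":0,"ay":0,"az":0},{"tx":0,"ty":0,"tz":0,"ax":0,"ay":0,"az":0},{"tx":0,"ty":0,"tz":0,"ax":0,"ay":0,"az":0},{"tx":0,"ty":0,"tz":0,"ax":0,"ay":0,"az":0}]' 0.6
python3 -c "
from h import *; o,p,R=st(); print(p, np.degrees(np.arctan2(R[1,0],R[0,0])), (R.T@(np.array([.3957,.2829,p[2]])-p)*100).round(2))"
```

```text
time: 28.25
tool_pos: [0.3956, 0.284, 0.0104]
tool_rot: [-0.0, 0.959, 0.285, 0.001]
force: [-0.3, -0.2, 0.5]
opening: 0.0513
[0.3956313  0.2839903  0.01044498] 33.11948581807706 [-0.05  0.1  -0.  ]
```

```bash
python3 -m handwheel '[{"tx":0,"ty":0.05,"tz":0.4,"ax":0,"ay":0,"az":0},{"tx":0,"ty":0,"tz":0.3,"ax":0,"ay":0,"az":0},{"tx":0,"ty":0,"tz":0,"ax":0,"ay":0,"az":0},{"tx":0,"ty":0,"tz":0,"ax":0,"ay":0,"az":0}]'
python3 -m handwheel '[{"tx":0,"ty":0,"tz":0,"ax":0,"ay":0,"az":0},{"tx":0,"ty":0,"tz":0,"ax":0,"ay":0,"az":0},{"tx":0,"ty":0,"tz":0,"ax":0,"ay":0,"az":0},{"tx":0,"ty":0,"tz":0,"ax":0,"ay":0,"az":0},{"tx":0,"ty":0,"tz":0,"ax":0,"ay":0,"az":0},{"tx":0,"ty":0,"tz":0,"ax":0,"ay":0,"az":0},{"tx":0,"ty":0,"tz":0,"ax":0,"ay":0,"az":0}]' 0 25
```

```text
time: 28.58
tool_pos: [0.3954, 0.2829, 0.0025]
tool_rot: [-0.0, 0.958, 0.285, 0.0]
force: [0.4, 0.1, 0.6]
opening: 0.051
time: 29.17
tool_pos: [0.3953, 0.2829, 0.0026]
tool_rot: [-0.0, 0.958, 0.285, 0.0]
force: [-0.7, -2.1, 6.0]
opening: 0.0251
```

```bash
python3 -m handwheel '[{"tx":0,"ty":0,"tz":-1,"ax":0,"ay":0,"az":0},{"tx":0,"ty":0,"tz":-2,"ax":0,"ay":0,"az":0},{"tx":0,"ty":0,"tz":-3,"ax":0,"ay":0,"az":0},{"tx":0,"ty":0,"tz":-3.5,"ax":0,"ay":0,"az":0},{"tx":0,"ty":0,"tz":-3.5,"ax":0,"ay":0,"az":0},{"tx":0,"ty":0,"tz":-2,"ax":0,"ay":0,"az":0},{"tx":0,"ty":0,"tz":0,"ax":0,"ay":0,"az":4.7},{"tx":0,"ty":0,"tz":0,"ax":0,"ay":0,"az":4.7},{"tx":0.1,"ty":1.5,"tz":0,"ax":0,"ay":0,"az":0},{"tx":0.5,"ty":3.4,"tz":0,"ax":0,"ay":0,"az":0},{"tx":0.5,"ty":3.4,"tz":0,"ax":0,"ay":0,"az":0},{"tx":0.5,"ty":3.4,"tz":0,"ax":0,"ay":0,"az":0}]'
python3 -m handwheel '[{"tx":0.5,"ty":3.4,"tz":0,"ax":0,"ay":0,"az":0},{"tx":0.5,"ty":3.4,"tz":0,"ax":0,"ay":0,"az":0},{"tx":0.5,"ty":3.4,"tz":0,"ax":0,"ay":0,"az":0},{"tx":0.5,"ty":3.4,"tz":0,"ax":0,"ay":0,"az":0},{"tx":0.5,"ty":3.4,"tz":0,"ax":0,"ay":0,"az":0},{"tx":0.5,"ty":3.4,"tz":0,"ax":0,"ay":0,"az":0},{"tx":0.5,"ty":3.4,"tz":0,"ax":0,"ay":0,"az":0},{"tx":0.5,"ty":3.4,"tz":0,"ax":0,"ay":0,"az":0},{"tx":0.4,"ty":2.5,"tz":0,"ax":0,"ay":0,"az":0},{"tx":0,"ty":0,"tz":0,"ax":0,"ay":0,"az":0},{"tx":0,"ty":0,"tz":0,"ax":0,"ay":0,"az":0},{"tx":0,"ty":0,"tz":0,"ax":0,"ay":0,"az":0}]'
python3 - <<'E'
from h import *
o,p,R=st(); im=bot.snapshot("wrist"); cv2.imwrite("pics/w10.png",im)
print(o["time"],p.round(4),"yaw",np.degrees(np.arctan2(R[1,0],R[0,0])).round(2),(R.T@(np.array([.6534,-.1287,p[2]])-p)*100).round(2))
E
```

```text
time: 30.17
tool_pos: [0.4573, 0.1813, 0.1523]
tool_rot: [0.0, 0.978, 0.207, 0.0]
force: [1.0, 0.2, -0.6]
opening: 0.0252
time: 31.17
tool_pos: [0.6163, -0.0712, 0.1519]
tool_rot: [-0.0, 0.979, 0.206, -0.0]
force: [-0.2, 1.0, -0.9]
opening: 0.0251
31.1667 [ 0.6163 -0.0712  0.1519] yaw 23.77 [ 1.07  6.76 -0.01]
```

View pics/w10.png

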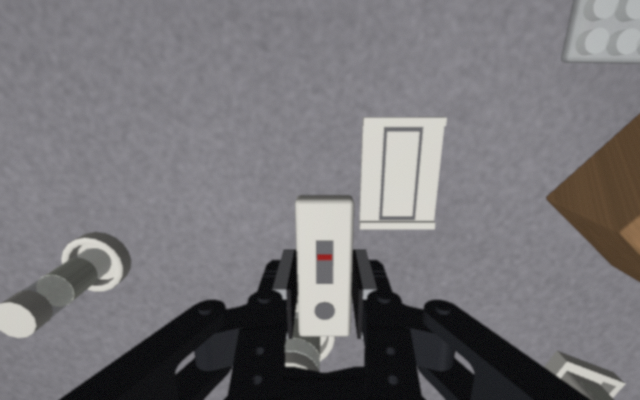

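The cassette is held straight at (324,265), and the plate outline is clear at (402,172). I'll measure both in this one picture.

```bash
python3 - <<'E'
from cas import *
o,p,R=st(); k=K("wrist"); im=cv2.imread("pics/w10.png")
for thr in (185,200):
    A=top_rect(k,im,(402,172),.004,thr); B=top_rect(k,im,(324,300),p[2]+.0074,thr)
    d=np.array([A[0][0]-B[0][0],A[0][1]-B[0][1],0])/10
    print(A,B,"tool shift",(R.T@d).round(2), p)
E
```

```text
((653.2777099609375, -128.55322265625), (77.17696380615234, 27.19084358215332), 23.872758865356445) ((609.215087890625, -72.46580505371094), (84.29412841796875, 24.446266174316406), 23.712379455566406) tool shift [ 1.76  6.91 -0.01] [ 0.61634535 -0.07058121  0.15210114]
((653.2896728515625, -128.45407104492188), (75.77474975585938, 25.964174270629883), 23.838966369628906) ((615.93359375, -69.86827087402344), (68.37361145019531, 22.87792205810547), 23.89440155029297) tool shift [ 1.05  6.87 -0.01] [ 0.61634535 -0.07058121  0.15210114]
```

```bash
python3 -m handwheel '[{"tx":0.25,"ty":1.5,"tz":0,"ax":0,"ay":0,"az":0},{"tx":0.4,"ty":2.6,"tz":0,"ax":0,"ay":0,"az":0},{"tx":0.3,"ty":1.9,"tz":0,"ax":0,"ay":0,"az":0},{"tx":0.1,"ty":0.8,"tz":0,"ax":0,"ay":0,"az":0},{"tx":0,"ty":0,"tz":2,"ax":0,"ay":0,"az":0},{"tx":0,"ty":0,"tz":3,"ax":0,"ay":0,"az":0},{"tx":0,"ty":0,"tz":3,"ax":0,"ay":0,"az":0},{"tx":0,"ty":0,"tz":3,"ax":0,"ay":0,"az":0},{"tx":0,"ty":0,"tz":1.5,"ax":0,"ay":0,"az":0},{"tx":0,"ty":0,"tz":0.8,"ax":0,"ay":0,"az":0},{"tx":0,"ty":0,"tz":0,"ax":0,"ay":0,"az":0},{"tx":0,"ty":0,"tz":0,"ax":0,"ay":0,"az":0}]'
python3 -c "
from h import *; o,p,R=st(); print(p, np.degrees(np.arctan2(R[1,0],R[0,0])), (R.T@(np.array([.6533,-.1286,p[2]])-p)*100).round(2))"
```

```text
time: 32.22
tool_pos: [0.6542, -0.1289, 0.0199]
tool_rot: [-0.0, 0.978, 0.206, 0.0]
force: [-0.3, -0.3, 0.2]
opening: 0.0253
[ 0.65416898 -0.12890687  0.01994547] 23.814366849452174 [-0.07 -0.06 -0.  ]
```

```bash
python3 -m handwheel '[{"tx":-0.05,"ty":-0.05,"tz":0.6,"ax":0,"ay":0,"az":0},{"tx":0,"ty":0,"tz":0.4,"ax":0,"ay":0,"az":0},{"tx":0,"ty":0,"tz":0.15,"ax":0,"ay":0,"az":0},{"tx":0,"ty":0,"tz":0.1,"ax":0,"ay":0,"az":0},{"tx":0,"ty":0,"tz":0,"ax":0,"ay":0,"az":0},{"tx":0,"ty":0,"tz":0,"ax":0,"ay":0,"az":0}]'
```

```text
time: 32.72
tool_pos: [0.6534, -0.1297, 0.007]
tool_rot: [0.0, 0.979, 0.206, 0.0]
force: [0.4, -0.2, -1.0]
opening: 0.025
```

```bash
python3 -m handwheel '[{"tx":0.02,"ty":-0.06,"tz":0.04,"ax":0,"ay":0,"az":0},{"tx":0,"ty":0,"tz":0.03,"ax":0,"ay":0,"az":0},{"tx":0,"ty":0,"tz":0,"ax":0,"ay":0,"az":0},{"tx":0,"ty":0,"tz":0,"ax":0,"ay":0,"az":0}]'
python3 -m handwheel '[{"tx":0,"ty":0,"tz":0,"ax":0,"ay":0,"az":0},{"tx":0,"ty":0,"tz":0,"ax":0,"ay":0,"az":0},{"tx":0,"ty":0,"tz":0,"ax":0,"ay":0,"az":0},{"tx":0,"ty":0,"tz":0,"ax":0,"ay":0,"az":0},{"tx":0,"ty":0,"tz":0,"ax":0,"ay":0,"az":0},{"tx":0,"ty":0,"tz":-1,"ax":0,"ay":0,"az":0},{"tx":0,"ty":0,"tz":-3,"ax":0,"ay":0,"az":0},{"tx":0,"ty":0,"tz":-4,"ax":0,"ay":0,"az":0},{"tx":0,"ty":0,"tz":-4,"ax":0,"ay":0,"az":0},{"tx":0,"ty":0,"tz":-4,"ax":0,"ay":0,"az":0},{"tx":0,"ty":0,"tz":-2,"ax":0,"ay":0,"az":0},{"tx":0,"ty":0,"tz":0,"ax":0,"ay":0,"az":0}]' 0.6
python3 -m handwheel '[{"tx":-2,"ty":0,"tz":0,"ax":0,"ay":0,"az":0},{"tx":-1,"ty":0,"tz":0,"ax":0,"ay":0,"az":0},{"tx":0,"ty":0,"tz":0,"ax":0,"ay":0,"az":0},{"tx":0,"ty":0,"tz":0,"ax":0,"ay":0,"az":0},{"tx":0,"ty":0,"tz":0,"ax":0,"ay":0,"az":0}]'
python3 cas.py .6534 -.1287 .014 w11; python3 -c "
import cv2; from rig import bot
cv2.imwrite('pics/top1.png',bot.snapshot('top')); a=cv2.imread('pics/top1.png')[100:320,120:540]; b=cv2.imread('pics/w11.png')
cv2.imwrite('pics/fin.png',cv2.resize(a,(798,418),interpolation=cv2.INTER_CUBIC))"
```

```text
time: 33.05
tool_pos: [0.6534, -0.1293, 0.0067]
tool_rot: [0.0, 0.979, 0.206, 0.0]
force: [-1.2, -0.7, 5.4]
opening: 0.0248
time: 34.05
tool_pos: [0.6559, -0.1292, 0.193]
tool_rot: [0.002, 0.979, 0.206, 0.005]
force: [-0.3, -0.5, 0.3]
opening: 0.0513
time: 34.47
tool_pos: [0.6261, -0.1408, 0.1859]
tool_rot: [-0.0, 0.979, 0.206, 0.0]
force: [0.4, 0.5, -0.2]
opening: 0.0515
34.4667 [ 0.6261 -0.1408  0.1859] yaw 23.76 [325 150]
170 ((654.569091796875, -127.9988784790039), (76.11309051513672, 27.30455780029297), 23.562297821044922) tool shift cm [ 3.12 -0.02  0.  ]
185 ((654.7135620117188, -128.0267333984375), (75.36468505859375, 26.548667907714844), 23.47784423828125) tool shift cm [ 3.14 -0.01  0.  ]
200 ((652.5177612304688, -128.18850708007812), (70.14189910888672, 24.117233276367188), 23.574052810668945) tool shift cm [ 2.93 -0.08  0.  ]
```

View pics/w11.png

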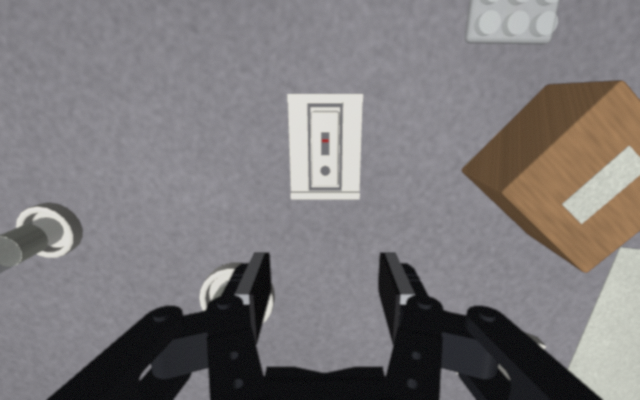

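View pics/fin.png

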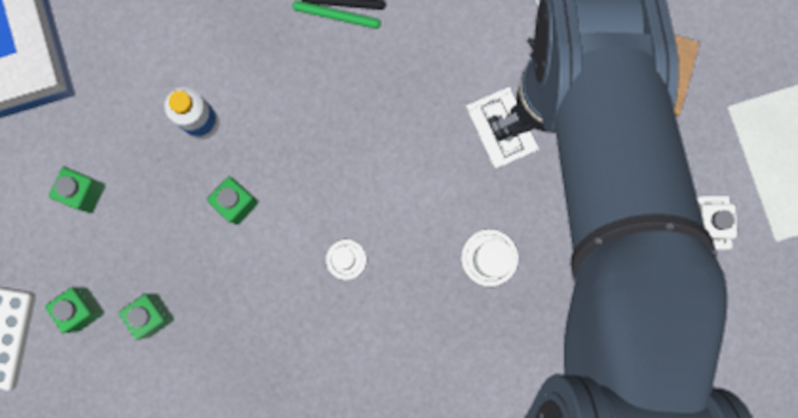

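Wrist view: the cassette lies inside the outline at (325,147), and the tissue box is untouched. Top view: the tube, jar and bottle are in their wells at crop pixels (345,260), (491,257) and (722,220); the can and all four greens are where they were.

```bash
python3 -c "
from rig import bot
print(bot.finish_job(), bot.get_obs()['time'])"
```

```text
the job is handed in; nothing more can be done
the job is handed in; nothing more can be done
```

The desk is set and the job is handed in at about 34.5 s of the 128 s allowed. In the order asked, I stood the tube in the small round well, the jar in the large round well and the white bottle in the square well, then laid the cassette on its plate.

**Resting on the floor:** each part was lowered until the wrist felt it touch (5 to 10 N). The tool was then 4 mm above its grasp height, which matches the holder floors.

**Last pictures:**
- The tube, jar and bottle stand upright in their wells, with the gripper open and clear of everything.
- The cassette lies within about 1 mm and 0.3° of the outline.
- The spray can and the four green bottles show no change. The arm partly hid the tissue box from above, but the wrist camera shows it standing undisturbed.

**Checks that failed or disagreed:**
- The trained network missed the small well from the wrist, so I fitted it by brightness instead.
- It also missed the placed tube from above, so the pictures and the contact force stand in for that check.
- The scene camera read about 5 mm short in x against the other two, so I didn't use it for the final placing.
- Two of the three brightness thresholds in the last cassette check merged the cassette with the plate. The 1 mm figure comes from the third and agrees with the picture.

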